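Gauge the glazing bars and sort them

TASK

Check the two aluminium bars that stand on the bare green felt, one at a time: lower each straight down into the stepped slot of the steel gauge until it stops, then put it away before you gauge the next. A bar that enters the wide upper part of the slot but stops on the step above the narrow part is good and goes into the plywood tray, standing on edge; one that cannot enter the wide part, or that passes the narrow part too and comes down on the gauge's foot, goes into the cardboard box. Leave the third bar, on the cork pad, where it is, and do not disturb the tiles, the bottle or the tape.

Things in the scene. Friction and masses are not known exactly. Their poses are not given: they have to be found in the camera images.
- bar_a_center (a point): rectangular aluminium tube bar, 140 mm long (its x), 70 mm high (its z), standing on its narrow edge on the table top. Its thickness (its y) is about 20, 28 or 36 mm: the three bars all differ, and which is which is not told: find out at the gauge. About 0.3 kg. This point is its centre, 35 mm above its underside.
- bar_b_center (a point): rectangular aluminium tube bar, 140 mm long (its x), 70 mm high (its z), standing on its narrow edge on the table top. Its thickness (its y) is about 20, 28 or 36 mm: the three bars all differ, and which is which is not told: find out at the gauge. About 0.3 kg. This point is its centre, 35 mm above its underside.
- bar_c_center (a point): rectangular aluminium tube bar, 140 mm long (its x), 70 mm high (its z), standing on its narrow edge on the table top. Its thickness (its y) is about 20, 28 or 36 mm: the three bars all differ, and which is which is not told: find out at the gauge. About 0.3 kg. This point is its centre, 35 mm above its underside.
- gauge: steel go/no-go gauge, fixed; origin at the centre of its underside. A foot plate 70 x 100 x 14 mm carries two cheeks, 26 mm thick along x, outer faces 92 mm apart in y; the slot between them runs along x, open at top and both ends. A bar lowered along the slot stops with its underside 42 mm above the origin if 36 mm thick (on the lead-in), 26 mm if 28 mm thick (step), 14 mm if 20 mm thick (foot).
- gauge_slot (a point): centre of the slot at the gauge's rim, 45 mm above the gauge's origin; x along the slot, y across it. Slot width: 42 mm at the rim, narrowing at 45 degrees to 32 mm at 5 mm down (lead-in), 32 mm (wide part, go) from 5 to 19 mm down, 24 mm (narrow part, no-go) from 19 to 31 mm down, where the foot begins.
- tray: plywood tray lined with grey felt, for good bars, fixed, 210 (x) x 160 (y) mm outside, walls 6 mm thick and 28 mm high, floor 6 mm thick; origin at the centre of its underside.
- carton: low cut-down cardboard box for rejected bars, fixed, brown, its end flaps folded outwards and down, 210 (x) x 160 (y) mm outside without the flaps, walls 6 mm thick and 28 mm high, floor 6 mm thick; origin at the centre of its underside. Both bars may have to go in, side by side.
- pad: thin cork pad 210 x 150 x 1 mm flat on the table beyond the work; the bar on it (its centre within 60 mm of the pad's centre) is not yet deburred and stays. Origin at its centre.
- tiles: bystander: loose stack of four 100 x 100 mm tiles, 24 mm high; origin at the centre of its underside.
- cleaner: bystander: loose plastic bottle, 64 mm diameter, 170 mm high; origin at the centre of its underside.
- tape: bystander: roll of paper tape lying flat, 100 mm outside diameter, 30 mm high; origin at the centre of its underside.
Not all that is in view belongs to the job. Leave any blue or orange look-alike of the part that bears bar_b_center alone.

How it is judged:
By the outcome, as a careful person would: the job done as asked, in the order asked, and still so for the second after the job is handed in, with the robot touching nothing.
It also fails if it takes over 61 s, if anything falls off the work surface, if the arm or the gripper's body presses on something with over 40 N, if the wrist force passes 120 N, or if a joint passes its speed limit or range.

ROBOT

A 6-joint arm with a two-finger parallel gripper is mounted at the origin on the work surface. World frame = base frame: x ahead of the robot, y to its left, z up, the work surface at z = 0. Lengths are in m, angles in rad, forces in N, time in s.
With the tool pointing down it reaches from about 0.2 to 0.875 m from the base axis. Payload 3.4 kg.
Tool frame: the origin (TCP) lies midway between the tips of the shut fingers; the grasp point (between the pads) lies 19 mm behind it; z points along the fingers, y is the direction in which the jaws open and shut (so a half turn about z gives the same grasp; the last joint's range is limited). The gripper opens to 94 mm and grips with 3 to 60 N. Pads are 16 mm wide; open, the fingers measure 119 mm over their backs; the gripper's body (75 mm by 177 mm) begins 78 mm behind the grasp point.
Start: joints at [1.195, 0.276, 1.505, -0, 1.361, -0.121], TCP at [0.145, 0.556, 0.205] pointing down, gripper open.
Joint ranges: [-2.89, 2.89], [-0.75, 2.08], [0.22, 2.7], [-1.18, 4.32], [0.11, 2.71], [-2.7, 2.7]. Speed limits (rad/s): [2.57, 2.57, 3.14, 3.14, 3.14, 3.14].

INTERFACE

Orientations are given as a rotation vector (axis times angle).
In Python, from plant import arm, vision gives the robot as it stands.
- The arm moves only by the tool servo_tool, never from a script. Its argument "series" is a list of rows, each an object of numbers: "gripper": the finger opening in mm, from 0 to 94; "tx", "ty", "tz": the shift along the tool's x, y, z in mm; "wx", "wy", "wz": the turn, a rotation vector about the tool's x, y, z in degrees. In form: [{"gripper": .., "tx": .., "ty": .., "tz": .., "wx": .., "wy": .., "wz": ..}, ...]. A call has 1 to 12 rows; each row shifts and turns the commanded pose from where the row before left it, along the tool's axes as they then stand; what a row does not reach is not made up. A row lasts 1/8 s, in which the tool goes at most 62.5 mm and 10.7 degrees, less where a joint would pass 70% of its speed; a pose out of reach is approached as far as the arm can. A call with a gripper value outside its range is refused whole. The fingers move at their own pace and stop on an object; "newtons" is the grip in N (left out, the last holds). Time passes only in rows, so rows that do not move let the fingers close. It gives the time, the measured TCP pose, the force and the opening at its end, in the units of the state.
- arm.sense(): the state, without advancing time (a new reading comes with each control period).
- vision.read_camera(name): name is "scene" or "top"; returns a dict with "pixels" (384x512x3 uint8, red, green, blue), "depth" (384x512 float32, m along the optical axis (not along the pixel's ray), 0 where there is no reading), "intrinsics" (3x3 intrinsics, pixels), "k1" (the pictures are not rectified: a ray, as slopes to the right and down, at radius r is drawn at 1 + k1 r^2 times it, then the intrinsics apply), "R" (3x3) and "t" (3): a world point X has camera coordinates R X + t. Camera axes: x right, y down, z forward; pixel columns grow to the right and rows downward; lengths in m; the calibration is good to about 2 mm. A picture is of the moment at which its call begins.
- arm.close_job(): hands the job in, once; it reports no verdict.
The state is a dict: "time_s": time; "joints": joint angles; "qd": joint speeds; "effort": joint torques, N m; "ee_pos": TCP position; "orientation": TCP orientation; "force": force on the tool from outside, world axes, zero at the start; "moment": the same for the moment, N m; "finger_gap": finger opening in m.
Only numpy, scipy, OpenCV 4.12 (cv2) and the standard library are available. Lean on these libraries where they do the work, as an engineer would, in place of code of your own. Each camera call takes 0.05 s, during which the arm holds its last target.

## Working session

There is one attempt and no reset: what is moved stays moved. The work goes in short steps, Python scripts to look and compute and a tool call to move; the robot and the scene stay as the last step left them, time stands still between calls to the robot, and variables do not carry over. Pictures are saved under pics/ and viewed, and the job is handed in when it is done.

Besides the shell and the picture viewer there is one more tool, called in YAML: its name, and indented under it one key for each argument. servo_tool: Moves the arm, as the interface text tells. Its arguments: {"type":"object","properties":{"series":{"type":"array"},"newtons":{"type":"number"}},"required":["series"]}

```bash
ls; mkdir -p pics; python3 - <<'E'
from plant import arm, vision
import cv2, numpy as np, pickle
for n in("scene","top"):
    c=vision.read_camera(n); cv2.imwrite(f"pics/{n}0.png",cv2.cvtColor(c["pixels"],cv2.COLOR_RGB2BGR)); pickle.dump(c,open(f"{n}0.pkl","wb"))
    print(n,c["intrinsics"].tolist(),c["k1"],c["R"].tolist(),c["t"].tolist())
print(arm.sense())
E
```

```text
pics
scene [[372.48438523071525, 0.0, 254.74501707130312], [0.0, 372.48438523071525, 193.97874000022054], [0.0, 0.0, 1.0]] -0.10324277392807661 [[0.30485352486326706, 0.9523992349598992, -0.0001600819778915478], [0.8071417782012228, -0.2584472723077887, -0.5307797634790075], [-0.505555613420135, 0.1616808729703733, -0.8475097740173437]] [-0.031212501856225754, -0.417126646769441, 1.6922659502906665]
top [[451.9370452313743, 0.0, 251.86120691893157], [0.0, 451.9370452313743, 187.2870925733324], [0.0, 0.0, 1.0]] -0.05004825239597711 [[-0.0022533809826410425, -0.9999887197859544, 0.0041812169275439945], [-0.9958380459450584, 0.001863025055531362, -0.09112143208910714], [0.09111261450795043, -0.004369146196978408, -0.995831010783976]] [-0.14704223807678096, 0.5383603173563972, 1.8314282892550549]
{'time_s': 0.1, 'joints': array([ 1.19500291e+00,  2.76512968e-01,  1.50596232e+00, -1.40188022e-05,
        1.36071757e+00, -1.21002943e-01]), 'qd': array([ 0.00046689, -0.0020364 , -0.00386575,  0.00143008,  0.00249046,
        0.0008635 ]), 'effort': array([ 1.61514450e-03, -4.05454516e+01, -2.37781388e+01,  7.04348576e-02,
        3.00522242e-02, -4.99445707e-05]), 'ee_pos': array([0.14475264, 0.55596738, 0.20471958]), 'orientation': array([-3.99089260e-01, -3.11575640e+00,  2.44145004e-03]), 'force': array([ 0.22164523,  0.08572902, -0.65231564]), 'moment': array([ 0.01541151, -0.04482362, -0.06182302]), 'finger_gap': 0.09373689566904693}
```

View pics/scene0.png

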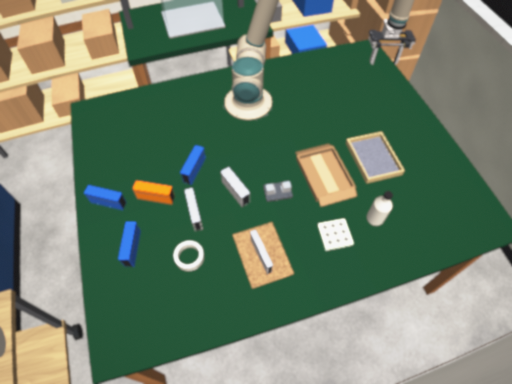

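View pics/top0.png

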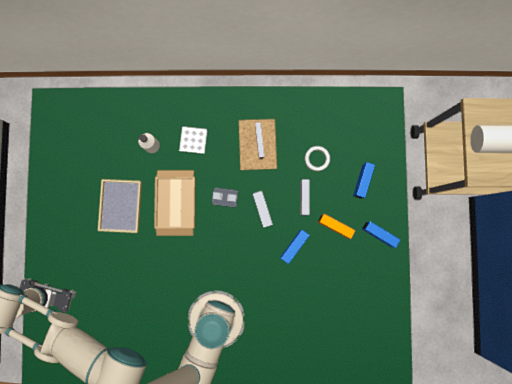

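```bash
cat > h.py <<'E'
import cv2, numpy as np, pickle
def und(c,uv):
    return cv2.undistortPoints(np.asarray(uv,float).reshape(-1,1,2),c["intrinsics"],np.array([c["k1"],0,0,0,0.])).reshape(-1,2)
def onz(c,uv,z):
    n=und(c,uv); d=np.c_[n,np.ones(len(n))]@c["R"]; o=-c["R"].T@c["t"]
    s=(z-o[2])/d[:,2]; return o+d*s[:,None]
def cloud(c):
    H,W=c["depth"].shape; v,u=np.mgrid[:H,:W]
    n=und(c,np.c_[u.ravel(),v.ravel()]); D=c["depth"].ravel()[:,None]
    P=(np.c_[n,np.ones(len(n))]*D-c["t"])@c["R"]; P[D[:,0]==0]=np.nan
    return P.reshape(H,W,3)
def crop(c,u0,v0,u1,v1,s,name):
    im=cv2.cvtColor(c["pixels"],cv2.COLOR_RGB2BGR)[v0:v1,u0:u1]
    cv2.imwrite(name,cv2.resize(im,None,fx=s,fy=s,interpolation=cv2.INTER_CUBIC))
def proj(c,X):
    X=np.asarray(X,float).reshape(-1,3)
    return cv2.projectPoints(X,cv2.Rodrigues(c["R"])[0],c["t"],c["intrinsics"],np.array([c["k1"],0,0,0,0.]))[0].reshape(-1,2)
def load(n): return pickle.load(open(n,"rb"))
E
python3 - <<'E'
from h import *
c=load("top0.pkl"); crop(c,90,110,340,270,3.2 if 0 else 3,"pics/tc.png")
s=load("scene0.pkl"); crop(s,120,120,400,300,2.8,"pics/sc.png")
for n,c in(("top",c),("scene",s)):
    P=cloud(c); hsv=cv2.cvtColor(c["pixels"],cv2.COLOR_RGB2HSV)
    T=(np.abs(P[...,0]-.6)<.35)&(np.abs(P[...,1])<.5)
    m=((P[...,2]>.012)&T).astype(np.uint8)
    k,l,st,ce=cv2.connectedComponentsWithStats(m)
    print(n)
    for i in range(1,k):
        if st[i,4]<25: continue
        q=P[l==i]; zt=np.percentile(q[:,2],90); tp=q[q[:,2]>zt-.008]
        h=hsv[l==i].mean(0)
        r=cv2.minAreaRect((tp[:,:2]*1000).astype(np.float32))
        print(ce[i].round(),st[i,4],"ztop",zt.round(4),"hsv",h.round(),"rect",np.round(r[0],1),np.round(r[1],1),round(r[2],1))
E
```

```text
top
[259. 141.] 197 ztop 0.0759 hsv [ 96.  22. 211.] rect [ 728.2 -176.9] [139.4  19.9] 6.6
[192. 140.] 591 ztop 0.03 hsv [ 67.   5. 237.] rect [736.3  99.3] [102.8 101. ] 83.7
[149. 143.] 303 ztop 0.1684 hsv [ 28.  30. 156.] rect [717.6 271.1] [27.  27.6] 2.0
[317. 158.] 222 ztop 0.0366 hsv [ 30.   7. 218.] rect [ 658.5 -416.8] [92.7 98.2] 35.7
[174. 203.] 783 ztop 0.0326 hsv [ 17. 103. 194.] rect [474.7 169.6] [157.4 254.3] 89.9
[119. 205.] 409 ztop 0.0327 hsv [ 24.  77. 190.] rect [462.9 396. ] [165.1 210.5] 87.6
[304. 197.] 314 ztop 0.075 hsv [105.  13. 196.] rect [ 494.9 -358.5] [ 29.1 137. ] 89.2
[224. 197.] 308 ztop 0.046 hsv [106.  21. 151.] rect [497.9 -34.3] [90.9 26.2] 82.7
[262. 209.] 330 ztop 0.0765 hsv [114.  10. 218.] rect [ 447.5 -187.5] [139.8  35.6] 17.4
[330. 223.] 239 ztop 0.0767 hsv [ 21. 240. 225.] rect [ 389.4 -464.7] [92.3 36.1] 63.4
[295. 245.] 340 ztop 0.0757 hsv [107. 179. 218.] rect [ 298.3 -316.5] [ 36.5 137.5] 52.9
scene
[375. 156.] 568 ztop 0.0309 hsv [ 21.  84. 189.] rect [463.3 396.8] [166.6 219.7] 87.6
[327. 176.] 866 ztop 0.0304 hsv [ 16. 108. 193.] rect [480.2 170.5] [164.6 242.3] 89.6
[192. 165.] 461 ztop 0.0721 hsv [109. 178. 180.] rect [ 299.7 -319.1] [ 35.5 140.3] 54.1
[235. 186.] 510 ztop 0.074 hsv [ 88.   8. 194.] rect [ 446.5 -188.9] [139.9  38.3] 17.1
[277. 190.] 404 ztop 0.047 hsv [ 99.  17. 157.] rect [495.8 -35.1] [92.6 28.2] 81.9
[161. 192.] 362 ztop 0.0725 hsv [ 17. 209. 213.] rect [ 389.7 -464.5] [93.2 36.7] 62.6
[193. 209.] 324 ztop 0.0739 hsv [102.   7. 211.] rect [ 492.9 -361.8] [ 27.8 141.4] 89.0
[380. 208.] 530 ztop 0.1637 hsv [ 31.  22. 187.] rect [716.7 271.3] [26.3 25.3] 34.8
[335. 234.] 763 ztop 0.0283 hsv [ 28.   5. 241.] rect [735.2  97.2] [102.9 102.8] 82.5
[261. 251.] 386 ztop 0.0736 hsv [ 81.  15. 205.] rect [ 726.4 -179. ] [142.1  19.8] 6.2
[188. 255.] 360 ztop 0.0329 hsv [ 33.   6. 232.] rect [ 657.3 -417.8] [98.6 97.6] 5.4
```

View pics/tc.png

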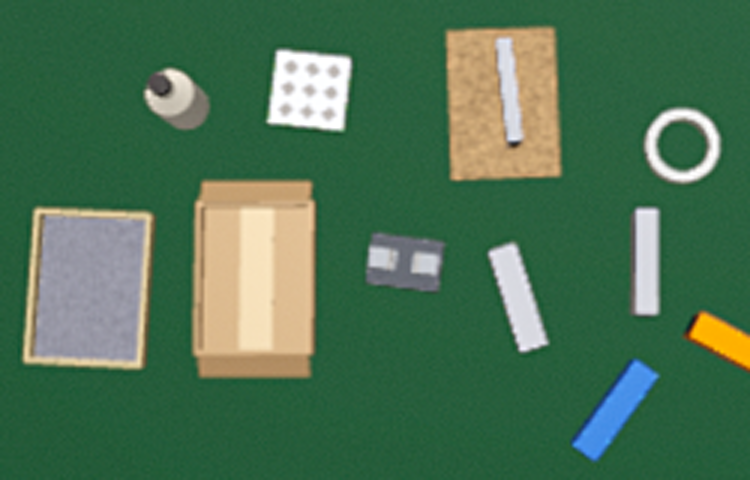

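View pics/sc.png

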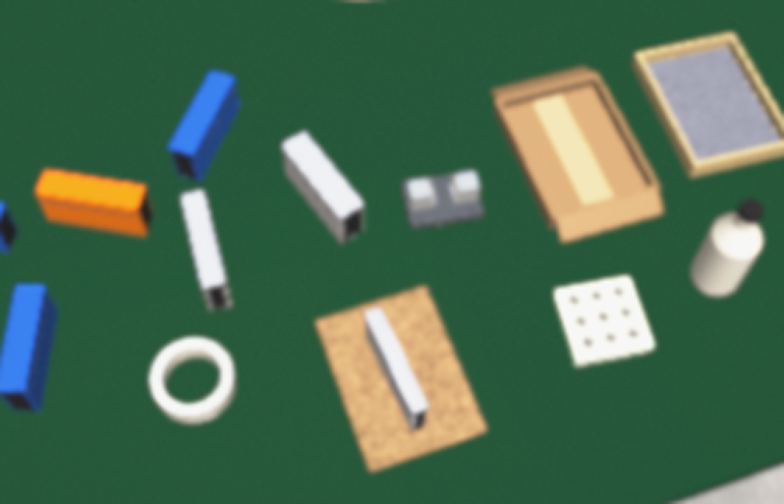

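The top view shows three silver bars. The thick one is at (262,209) and the middle one at (305,197), both on bare felt; the thin one at (260,140) is on the cork and stays. The blue and orange bars are look-alikes and stay too. The gauge is at (225,197), the carton at (175,203) with its flaps, and the tray with grey felt at (120,206). The enlarged crops confirm this. I'll start with the bar at (262,209).

```bash
cat > plan.py <<'E'
import sys
from h import *
from plant import arm
# usage: plan.py x y z(mm) yawy(deg: dir of tool y) 
def go(x,y,z,yaw,pr=True):
    s=arm.sense(); R=cv2.Rodrigues(s["orientation"])[0]
    p=s["ee_pos"]*1000; yn=np.degrees(np.arctan2(R[1,1],R[0,1]))
    dy=(yaw-yn+90)%180-90
    # desired R: z down
    a=np.radians(yn+dy); yt=np.array([np.cos(a),np.sin(a),0]); zt=np.array([0,0,-1.]); Rd=np.c_[np.cross(yt,zt),yt,zt]
    w=np.degrees(cv2.Rodrigues(R.T@Rd)[0].ravel())
    d=np.array([x,y,z])-p
    print("t",round(s["time_s"],2),"p",p.round(1),"yawy",yn.round(1),"q",s["joints"].round(2),"F",s["force"].round(1),"gap",round(s["finger_gap"]*1000,1))
    print("turn w",w.round(1),"| shift now-axes",(R.T@d).round(1),"| shift after-turn axes",(Rd.T@d).round(1))
go(*map(float,sys.argv[1:5]))
E
python3 plan.py 447 -188 130 107.3
```

```text
t 0.1 p [144.8 556.  204.7] yawy 75.4 q [ 1.2   0.28  1.51 -0.    1.36 -0.12] F [ 0.2  0.1 -0.7] gap 93.7
turn w [ -0.1  -0.  -31.9] | shift now-axes [-480.  -643.7   75.7] | shift after-turn axes [ -67.3 -800.2   74.7]
```

servo_tool:
  series:
    - {"gripper": 94,"wz": -8}
    - {"wz": -8}
    - {"wz": -8}
    - {"wz": -8}
    - {"tx": -5,"ty": -57}
    - {"tx": -5,"ty": -57}
    - {"tx": -5,"ty": -57}
    - {"tx": -5,"ty": -57}
    - {"tx": -5,"ty": -57}
    - {"tx": -5,"ty": -57}
    - {"tx": -5,"ty": -57}
    - {"tx": -5,"ty": -57}

```text
invalid input at $.series[0]: expected keys gripper, tx, ty, tz, wx, wy, wz
```

```bash
python3 plan.py 447 -188 130 107.3
```

```text
t 0.1 p [144.8 556.  204.7] yawy 75.4 q [ 1.2   0.28  1.51 -0.    1.36 -0.12] F [ 0.2  0.1 -0.7] gap 93.7
turn w [ -0.1  -0.  -31.9] | shift now-axes [-480.  -643.7   75.7] | shift after-turn axes [ -67.3 -800.2   74.7]
```

All keys are needed.

servo_tool:
  series:
    - {"gripper": 94,"tx": 0,"ty": 0,"tz": 0,"wx": 0,"wy": 0,"wz": -8}
    - {"gripper": 94,"tx": 0,"ty": 0,"tz": 0,"wx": 0,"wy": 0,"wz": -8}
    - {"gripper": 94,"tx": 0,"ty": 0,"tz": 0,"wx": 0,"wy": 0,"wz": -8}
    - {"gripper": 94,"tx": 0,"ty": 0,"tz": 0,"wx": 0,"wy": 0,"wz": -8}
    - {"gripper": 94,"tx": -5,"ty": -57,"tz": 0,"wx": 0,"wy": 0,"wz": 0}
    - {"gripper": 94,"tx": -5,"ty": -57,"tz": 0,"wx": 0,"wy": 0,"wz": 0}
    - {"gripper": 94,"tx": -5,"ty": -57,"tz": 0,"wx": 0,"wy": 0,"wz": 0}
    - {"gripper": 94,"tx": -5,"ty": -57,"tz": 0,"wx": 0,"wy": 0,"wz": 0}
    - {"gripper": 94,"tx": -5,"ty": -57,"tz": 0,"wx": 0,"wy": 0,"wz": 0}
    - {"gripper": 94,"tx": -5,"ty": -57,"tz": 0,"wx": 0,"wy": 0,"wz": 0}
    - {"gripper": 94,"tx": -5,"ty": -57,"tz": 0,"wx": 0,"wy": 0,"wz": 0}
    - {"gripper": 94,"tx": -5,"ty": -57,"tz": 0,"wx": 0,"wy": 0,"wz": 0}

```text
time_s: 1.6
ee_pos: [0.3197, 0.1316, 0.2054]
orientation: [-0.476, 3.105, 0.0]
force: [0.3, 0.1, -0.3]
finger_gap: 0.0936
```

```bash
python3 plan.py 447 -188 130 107.3
```

```text
t 1.6 p [319.7 131.6 205.4] yawy 107.4 q [ 0.19 -0.08  1.92  0.    1.31 -1.69] F [ 0.3  0.1 -0.3] gap 93.6
turn w [0.  0.  0.1] | shift now-axes [ -25.7 -343.1   75.4] | shift after-turn axes [ -26.5 -343.    75.4]
```

servo_tool:
  series:
    - {"gripper": 94,"tx": -4,"ty": -57,"tz": 10,"wx": 0,"wy": 0,"wz": 0}
    - {"gripper": 94,"tx": -4,"ty": -57,"tz": 10,"wx": 0,"wy": 0,"wz": 0}
    - {"gripper": 94,"tx": -4,"ty": -57,"tz": 10,"wx": 0,"wy": 0,"wz": 0}
    - {"gripper": 94,"tx": -4,"ty": -57,"tz": 10,"wx": 0,"wy": 0,"wz": 0}
    - {"gripper": 94,"tx": -4,"ty": -57,"tz": 15,"wx": 0,"wy": 0,"wz": 0}
    - {"gripper": 94,"tx": -4,"ty": -57,"tz": 15,"wx": 0,"wy": 0,"wz": 0}
    - {"gripper": 94,"tx": 0,"ty": 0,"tz": 0,"wx": 0,"wy": 0,"wz": 0}

```text
time_s: 2.48
ee_pos: [0.4453, -0.1891, 0.1338]
orientation: [0.469, -3.105, -0.001]
force: [-0.3, 0.9, 0.8]
finger_gap: 0.0942
```

```bash
python3 plan.py 447 -188 41 107.3; cat >snap.py <<'E'
import sys
from h import *
from plant import vision
tag=sys.argv[1]
for n in sys.argv[2:]:
    c=vision.read_camera(n); pickle.dump(c,open(f"{n}{tag}.pkl","wb"))
    b=(200,120,330,260) if n=="top" else (150,110,350,250)
    crop(c,*b,4,f"pics/{n}{tag}.png")
E
python3 snap.py 1 scene
```

```text
t 2.48 p [ 445.3 -189.1  133.8] yawy 107.2 q [-0.55  0.19  1.81 -0.    1.14 -2.42] F [-0.3  0.9  0.8] gap 94.2
turn w [ 0.  -0.1 -0.1] | shift now-axes [-2.1  0.5 92.8] | shift after-turn axes [-1.9  0.5 92.8]
```

View pics/scene1.png

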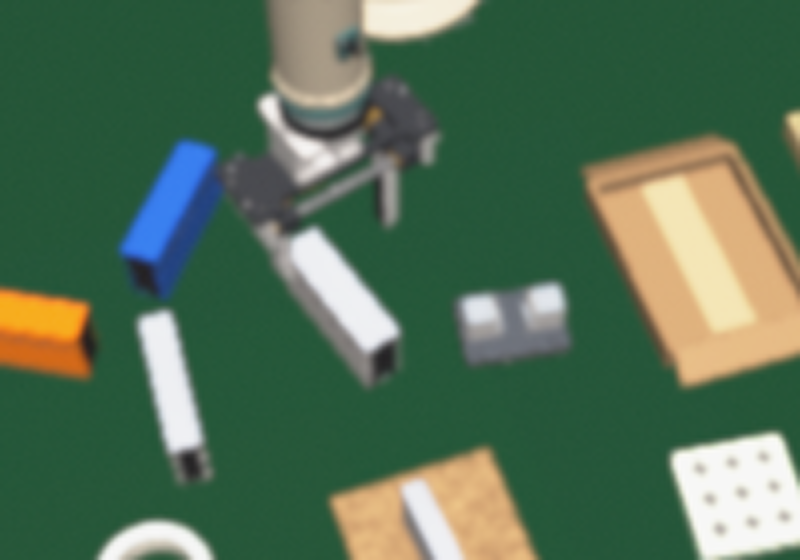

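The open fingers straddle the thick bar, at crop (345,290). Descend, close and lift.

servo_tool:
  series:
    - {"gripper": 94,"tx": -2,"ty": 0,"tz": 30,"wx": 0,"wy": 0,"wz": 0}
    - {"gripper": 94,"tx": 0,"ty": 0,"tz": 30,"wx": 0,"wy": 0,"wz": 0}
    - {"gripper": 94,"tx": 0,"ty": 0,"tz": 20,"wx": 0,"wy": 0,"wz": 0}
    - {"gripper": 94,"tx": 0,"ty": 0,"tz": 12,"wx": 0,"wy": 0,"wz": 0}
    - {"gripper": 94,"tx": 0,"ty": 0,"tz": 0,"wx": 0,"wy": 0,"wz": 0}
    - {"gripper": 10,"tx": 0,"ty": 0,"tz": 0,"wx": 0,"wy": 0,"wz": 0}
    - {"gripper": 10,"tx": 0,"ty": 0,"tz": 0,"wx": 0,"wy": 0,"wz": 0}
    - {"gripper": 10,"tx": 0,"ty": 0,"tz": 0,"wx": 0,"wy": 0,"wz": 0}
    - {"gripper": 10,"tx": 0,"ty": 0,"tz": 0,"wx": 0,"wy": 0,"wz": 0}
    - {"gripper": 10,"tx": 0,"ty": 0,"tz": 0,"wx": 0,"wy": 0,"wz": 0}
    - {"gripper": 10,"tx": 0,"ty": 0,"tz": 0,"wx": 0,"wy": 0,"wz": 0}
  newtons: 35

```text
time_s: 3.9
ee_pos: [0.4471, -0.1859, 0.0436]
orientation: [-0.476, 3.105, -0.002]
force: [0.1, -1.7, 1.1]
finger_gap: 0.0376
```

```bash
python3 plan.py 447 -188 41 107.3
```

```text
t 3.9 p [ 447.1 -185.9   43.6] yawy 107.4 q [-0.54  0.29  1.94 -0.    0.91 -2.41] F [ 0.1 -1.7  1.1] gap 37.6
turn w [-0.1  0.   0.1] | shift now-axes [ 0.7 -2.   2.6] | shift after-turn axes [ 0.7 -2.   2.6]
```

servo_tool:
  series:
    - {"gripper": 10,"tx": 0,"ty": 0,"tz": -10,"wx": 0,"wy": 0,"wz": 0}
    - {"gripper": 10,"tx": 0,"ty": 0,"tz": -25,"wx": 0,"wy": 0,"wz": 0}
    - {"gripper": 10,"tx": 0,"ty": 0,"tz": -30,"wx": 0,"wy": 0,"wz": 0}
    - {"gripper": 10,"tx": 0,"ty": 0,"tz": -25,"wx": 0,"wy": 0,"wz": 0}
    - {"gripper": 10,"tx": 0,"ty": 0,"tz": 0,"wx": 0,"wy": 0,"wz": 0}

```text
time_s: 4.53
ee_pos: [0.4477, -0.1858, 0.1353]
orientation: [-0.475, 3.102, -0.004]
force: [-0.6, 0.2, -1.5]
finger_gap: 0.0356
```

```bash
cat > gauge.py <<'E'
import sys
from h import *
tag=sys.argv[1] if len(sys.argv)>1 else "0"
for n,b in(("top",(210,185,242,210)),("scene",(258,175,298,205))):
    c=load(f"{n}{tag}.pkl"); g=cv2.cvtColor(c["pixels"],cv2.COLOR_RGB2GRAY)[b[1]:b[3],b[0]:b[2]]
    G=cv2.resize(g,None,fx=8,fy=8,interpolation=cv2.INTER_CUBIC)
    for th in (165,180,195):
        k,l,st,ce=cv2.connectedComponentsWithStats((G>th).astype(np.uint8))
        id=[i for i in range(1,k) if st[i,4]>500]
        uv=(ce[id]+.5)/8-.5+np.array(b[:2]); 
        P=onz(c,uv,.045)*1000
        print(n,th,[ (uv[j].round(1).tolist(),P[j,:2].round(1).tolist(),st[id[j],4]) for j in range(len(id))])
        if len(id)==2:
            d=P[0]-P[1]; a=np.degrees(np.arctan2(d[1],d[0]))%180
            print("   mid",P.mean(0).round(1),"yawy",a.round(1),"sep",np.linalg.norm(d).round(1))
E
python3 gauge.py; python3 plan.py 497 -35 125 82.2
```

```text
top 165 [([217.0, 195.5], [503.1, -6.6], np.int32(3533)), ([231.3, 197.4], [495.3, -64.6], np.int32(3411))]
   mid [499.2 -35.6  45. ] yawy 82.4 sep 58.5
top 180 [([216.6, 195.5], [503.2, -5.1], np.int32(2849)), ([231.3, 197.4], [495.3, -64.6], np.int32(2925))]
   mid [499.2 -34.9  45. ] yawy 82.4 sep 60.0
top 195 [([216.1, 195.4], [503.3, -2.9], np.int32(2097)), ([231.4, 197.4], [495.1, -65.0], np.int32(2341))]
   mid [499.2 -34.   45. ] yawy 82.5 sep 62.7
scene 165 [([285.4, 185.4], [504.2, -7.7], np.int32(4535)), ([270.1, 187.7], [496.2, -65.7], np.int32(4244))]
   mid [500.2 -36.7  45. ] yawy 82.2 sep 58.5
scene 180 [([285.7, 184.9], [502.3, -5.8], np.int32(3402)), ([269.9, 187.3], [494.5, -66.0], np.int32(3303))]
   mid [498.4 -35.9  45. ] yawy 82.6 sep 60.7
scene 195 [([286.0, 184.7], [501.6, -4.4], np.int32(2588)), ([269.8, 187.2], [493.6, -66.2], np.int32(2644))]
   mid [497.6 -35.3  45. ] yawy 82.7 sep 62.3
t 4.53 p [ 447.7 -185.8  135.3] yawy 107.4 q [-0.54  0.19  1.81  0.    1.14 -2.41] F [-0.6  0.2 -1.5] gap 35.6
turn w [-0.1  0.2 25.2] | shift now-axes [-92.1 129.2  10.2] | shift after-turn axes [-28.4 156.1  10.3]
```

servo_tool:
  series:
    - {"gripper": 10,"tx": 0,"ty": 0,"tz": 0,"wx": 0,"wy": 0,"wz": 6}
    - {"gripper": 10,"tx": 0,"ty": 0,"tz": 0,"wx": 0,"wy": 0,"wz": 7}
    - {"gripper": 10,"tx": 0,"ty": 0,"tz": 0,"wx": 0,"wy": 0,"wz": 7}
    - {"gripper": 10,"tx": 0,"ty": 0,"tz": 0,"wx": 0,"wy": 0,"wz": 5}
    - {"gripper": 10,"tx": -5,"ty": 30,"tz": 0,"wx": 0,"wy": 0,"wz": 0}
    - {"gripper": 10,"tx": -8,"ty": 45,"tz": 0,"wx": 0,"wy": 0,"wz": 0}
    - {"gripper": 10,"tx": -8,"ty": 45,"tz": 3,"wx": 0,"wy": 0,"wz": 0}
    - {"gripper": 10,"tx": -8,"ty": 36,"tz": 5,"wx": 0,"wy": 0,"wz": 0}
    - {"gripper": 10,"tx": 0,"ty": 0,"tz": 0,"wx": 0,"wy": 0,"wz": 0}
    - {"gripper": 10,"tx": 0,"ty": 0,"tz": 0,"wx": 0,"wy": 0,"wz": 0}

```text
time_s: 5.78
ee_pos: [0.495, -0.0347, 0.1245]
orientation: [-0.207, -3.133, 0.0]
force: [-1.2, -0.6, -2.5]
finger_gap: 0.0355
```

```bash
python3 plan.py 498 -35 90 82.4; python3 snap.py 2 top scene
```

```text
t 5.78 p [495.  -34.7 124.5] yawy 82.4 q [-0.21  0.22  1.8  -0.    1.13 -1.65] F [-1.2 -0.6 -2.5] gap 35.5
turn w [-0.  -0.1  0. ] | shift now-axes [-3.1  0.1 34.5] | shift after-turn axes [-3.   0.  34.5]
```

View pics/scene2.png

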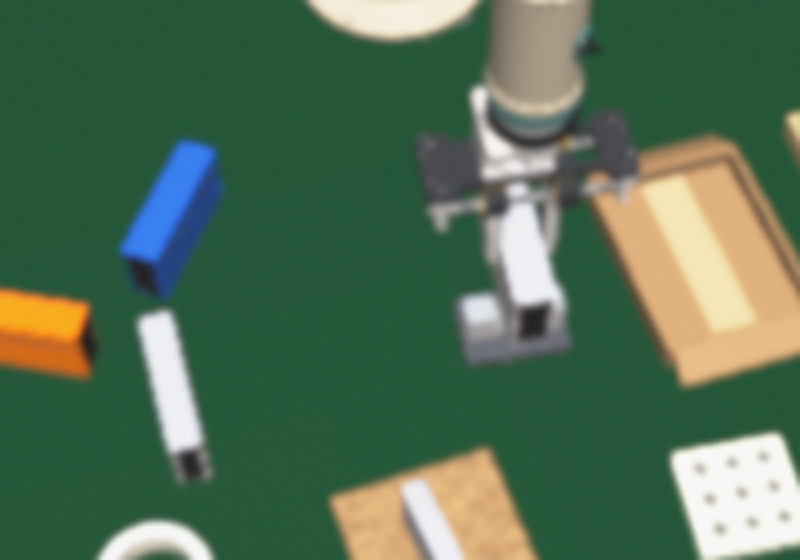

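View pics/top2.png

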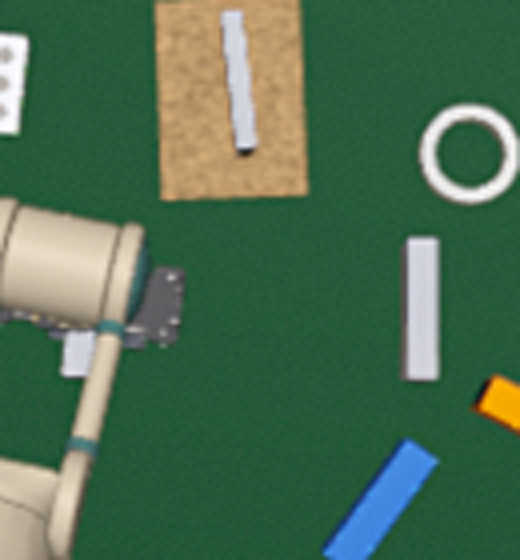

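```bash
cat > held.py <<'E'
import sys
from h import *
from plant import arm
c=load(f"scene{sys.argv[1]}.pkl"); zt=float(sys.argv[2]); x0,y0=map(float,sys.argv[3:5])
P=cloud(c); d=P[...,:2]*1000-[x0,y0]
hsv=cv2.cvtColor(c["pixels"],cv2.COLOR_RGB2HSV)
a=np.radians(-7.6); ex=np.array([np.cos(a),np.sin(a)]); ey=np.array([-ex[1],ex[0]])
X=d@ex; Y=d@ey; Z=P[...,2]*1000
for x1 in range(20,72,10):
    m=(X>x1)&(X<x1+10)&(abs(Y)<60)&(Z>zt-6)&(Z<zt+12)&(hsv[...,2]>150)
    if m.sum(): print(x1,m.sum(),"Y",np.percentile(Y[m],[2,50,98]).round(1),"Z",np.median(Z[m]).round(1))
E
python3 held.py 2 151 495 -34.7
```

```text
20 26 Y [-17.7   0.7  14.6] Z 152.2
30 26 Y [-17.9  -3.4  15.9] Z 152.5
40 24 Y [-18.2  -1.9  17.2] Z 152.3
50 25 Y [-17.5  -0.5  14.7] Z 153.2
60 33 Y [-18.2  -0.3  16.9] Z 150.5
```

Held bar is centred on the slot to about 1 mm. Lower it.

servo_tool:
  series:
    - {"gripper": 10,"tx": -2,"ty": 0,"tz": 10,"wx": 0,"wy": 0,"wz": 0}
    - {"gripper": 10,"tx": 0,"ty": 0,"tz": 10,"wx": 0,"wy": 0,"wz": 0}
    - {"gripper": 10,"tx": 0,"ty": 0,"tz": 8,"wx": 0,"wy": 0,"wz": 0}
    - {"gripper": 10,"tx": 0,"ty": 0,"tz": 3,"wx": 0,"wy": 0,"wz": 0}
    - {"gripper": 10,"tx": 0,"ty": 0,"tz": 3,"wx": 0,"wy": 0,"wz": 0}
    - {"gripper": 10,"tx": 0,"ty": 0,"tz": 2,"wx": 0,"wy": 0,"wz": 0}
    - {"gripper": 10,"tx": 0,"ty": 0,"tz": 0,"wx": 0,"wy": 0,"wz": 0}

```text
time_s: 6.75
ee_pos: [0.498, -0.0347, 0.0895]
orientation: [0.208, 3.135, 0.0]
force: [-0.9, 0.5, -2.4]
finger_gap: 0.0361
```

servo_tool:
  series:
    - {"gripper": 10,"tx": 0,"ty": 0,"tz": 2,"wx": 0,"wy": 0,"wz": 0}
    - {"gripper": 10,"tx": 0,"ty": 0,"tz": 2,"wx": 0,"wy": 0,"wz": 0}
    - {"gripper": 10,"tx": 0,"ty": 0,"tz": 0,"wx": 0,"wy": 0,"wz": 0}

```text
time_s: 7.12
ee_pos: [0.498, -0.0349, 0.0855]
orientation: [0.208, 3.135, -0.0]
force: [0.2, -1.0, -1.2]
finger_gap: 0.0359
```

servo_tool:
  series:
    - {"gripper": 10,"tx": 0,"ty": 0,"tz": 2,"wx": 0,"wy": 0,"wz": 0}
    - {"gripper": 10,"tx": 0,"ty": 0,"tz": 1,"wx": 0,"wy": 0,"wz": 0}
    - {"gripper": 10,"tx": 0,"ty": 0,"tz": 0,"wx": 0,"wy": 0,"wz": 0}

```text
time_s: 7.5
ee_pos: [0.4984, -0.0351, 0.0848]
orientation: [0.208, 3.133, -0.001]
force: [-4.1, 0.0, 14.3]
finger_gap: 0.0359
```

servo_tool:
  series:
    - {"gripper": 10,"tx": 0,"ty": 0,"tz": 1,"wx": 0,"wy": 0,"wz": 0}
    - {"gripper": 10,"tx": 0,"ty": 0,"tz": 0,"wx": 0,"wy": 0,"wz": 0}

```text
time_s: 7.75
ee_pos: [0.4986, -0.0352, 0.0847]
orientation: [0.207, 3.132, -0.002]
force: [-4.0, -0.9, 19.4]
finger_gap: 0.0357
```

```bash
python3 snap.py 3 scene; python3 held.py 3 112 498 -35; python3 plan.py 478 200 130 89.8
```

```text
20 20 Y [-15.2   1.5  16.8] Z 113.5
30 25 Y [-18.5  -3.1  16.2] Z 112.6
40 22 Y [-17.1   0.8  16.2] Z 112.6
50 26 Y [-18.4  -1.   17.7] Z 112.3
60 29 Y [-17.9  -2.   15.4] Z 111.8
t 7.8 p [498.6 -35.2  84.7] yawy 82.4 q [-0.21  0.26  1.85 -0.    1.02 -1.65] F [-4.5  0.1 19.3] gap 35.7
turn w [-0.1  0.1 -7.4] | shift now-axes [ 51.3 230.4 -45.7] | shift after-turn axes [ 21.4 235.2 -45.3]
```

View pics/scene3.png

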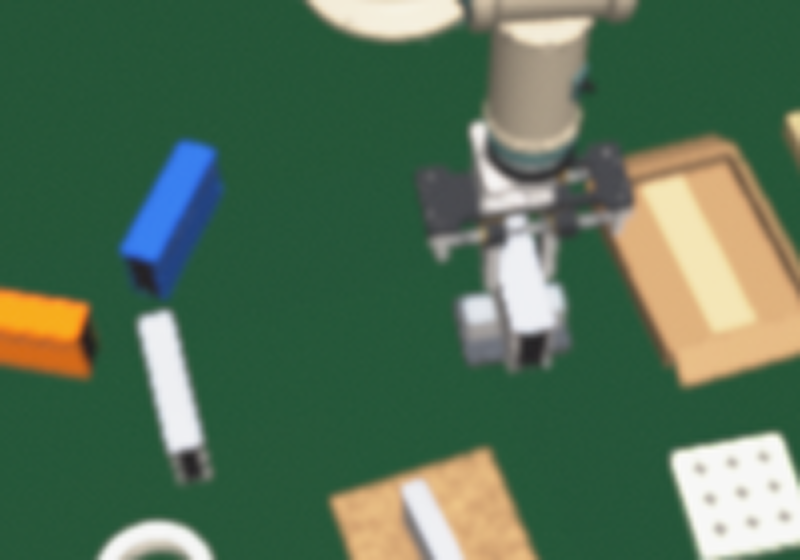

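```bash
python3 - <<'E'
from h import *
for n,uv in(("top",[[175,203.0],[176,178.5],[174.6,228.5]]),("scene",[[327,172]])):
    print(n,(onz(load(n+"0.pkl"),uv,.028)*1000).round(0).tolist())
for n,b in(("top",0),("scene",0)):
    c=load(n+"0.pkl");P=cloud(c)*1000
    off=4 if n=="top" else 2.5
    for nm,xc,yc in(("carton",477,170),("tray",463,396)):
        m=(abs(P[...,0]-xc)<140)&(abs(P[...,1]-yc)<105)&(P[...,2]>22+off)&(P[...,2]<36+off)
        r=cv2.minAreaRect(P[m][:,:2].astype(np.float32)); print(n,nm,r, np.median(P[...,2][(abs(P[...,0]-xc)<50)&(abs(P[...,1]-yc)<40)]))
E
```

```text
top [[474.0, 166.0, 28.0], [575.0, 164.0, 28.0], [370.0, 167.0, 28.0]]
scene [[485.0, 175.0, 28.0]]
top carton ((474.5233459472656, 168.86927795410156), (157.83531188964844, 253.2425994873047), 89.17804718017578) 6.212311966039522
top tray ((462.8500671386719, 395.8997497558594), (164.86624145507812, 210.51466369628906), 87.61531066894531) 6.737441925819728
scene carton ((481.5991516113281, 170.65057373046875), (238.7848358154297, 163.46986389160156), 0.25834664702415466) 6.279310007099655
scene tray ((463.3255615234375, 396.76025390625), (166.59136962890625, 219.7323760986328), 87.64640808105469) 7.378425675501619
```

The bar stopped at 42 mm underside, on the lead-in (force 19 N, no further travel). It cannot enter the wide part, so it goes in the carton. Lift and carry it to (475,195).

servo_tool:
  series:
    - {"gripper": 10,"tx": 0,"ty": 0,"tz": -8,"wx": 0,"wy": 0,"wz": 0}
    - {"gripper": 10,"tx": 0,"ty": 0,"tz": -20,"wx": 0,"wy": 0,"wz": 0}
    - {"gripper": 10,"tx": 0,"ty": 0,"tz": -20,"wx": 0,"wy": 0,"wz": 0}
    - {"gripper": 10,"tx": 0,"ty": 0,"tz": -5,"wx": 0,"wy": 0,"wz": -7}
    - {"gripper": 10,"tx": 4,"ty": 30,"tz": 0,"wx": 0,"wy": 0,"wz": 0}
    - {"gripper": 10,"tx": 4,"ty": 45,"tz": 0,"wx": 0,"wy": 0,"wz": 0}
    - {"gripper": 10,"tx": 4,"ty": 50,"tz": 0,"wx": 0,"wy": 0,"wz": 0}
    - {"gripper": 10,"tx": 4,"ty": 50,"tz": 0,"wx": 0,"wy": 0,"wz": 0}
    - {"gripper": 10,"tx": 5,"ty": 40,"tz": 0,"wx": 0,"wy": 0,"wz": 0}
    - {"gripper": 10,"tx": 0,"ty": 15,"tz": 0,"wx": 0,"wy": 0,"wz": 0}
    - {"gripper": 10,"tx": 0,"ty": 0,"tz": 0,"wx": 0,"wy": 0,"wz": 0}

```text
time_s: 9.18
ee_pos: [0.4794, 0.1957, 0.1342]
orientation: [-0.014, -3.141, 0.001]
force: [-0.7, -0.9, -2.4]
finger_gap: 0.0361
```

```bash
python3 plan.py 475 195 50 89.6
```

```text
t 9.18 p [479.4 195.7 134.2] yawy 89.5 q [ 0.25  0.24  1.74 -0.    1.16 -1.31] F [-0.7 -0.9 -2.4] gap 36.1
turn w [-0.  -0.  -0.1] | shift now-axes [ 4.3 -0.7 84.2] | shift after-turn axes [ 4.4 -0.7 84.2]
```

servo_tool:
  series:
    - {"gripper": 10,"tx": 4,"ty": 0,"tz": 20,"wx": 0,"wy": 0,"wz": 0}
    - {"gripper": 10,"tx": 0,"ty": 0,"tz": 25,"wx": 0,"wy": 0,"wz": 0}
    - {"gripper": 10,"tx": 0,"ty": 0,"tz": 20,"wx": 0,"wy": 0,"wz": 0}
    - {"gripper": 10,"tx": 0,"ty": 0,"tz": 11,"wx": 0,"wy": 0,"wz": 0}
    - {"gripper": 10,"tx": 0,"ty": 0,"tz": 4,"wx": 0,"wy": 0,"wz": 0}
    - {"gripper": 10,"tx": 0,"ty": 0,"tz": 2,"wx": 0,"wy": 0,"wz": 0}
    - {"gripper": 10,"tx": 0,"ty": 0,"tz": 2,"wx": 0,"wy": 0,"wz": 0}
    - {"gripper": 10,"tx": 0,"ty": 0,"tz": 0,"wx": 0,"wy": 0,"wz": 0}

```text
time_s: 10.18
ee_pos: [0.4755, 0.1956, 0.0508]
orientation: [0.016, 3.141, 0.0]
force: [0.2, 0.6, -1.7]
finger_gap: 0.0357
```

servo_tool:
  series:
    - {"gripper": 10,"tx": 0,"ty": 0,"tz": 1,"wx": 0,"wy": 0,"wz": 0}
    - {"gripper": 10,"tx": 0,"ty": 0,"tz": 1,"wx": 0,"wy": 0,"wz": 0}
    - {"gripper": 10,"tx": 0,"ty": 0,"tz": 0,"wx": 0,"wy": 0,"wz": 0}

```text
time_s: 10.55
ee_pos: [0.4755, 0.1956, 0.0495]
orientation: [0.016, 3.141, 0.0]
force: [-1.6, -0.5, 4.0]
finger_gap: 0.0354
```

Contact with the floor; release, then retreat upward and toward bar 2.

servo_tool:
  series:
    - {"gripper": 70,"tx": 0,"ty": 0,"tz": 0,"wx": 0,"wy": 0,"wz": 0}
    - {"gripper": 70,"tx": 0,"ty": 0,"tz": 0,"wx": 0,"wy": 0,"wz": 0}
    - {"gripper": 70,"tx": 0,"ty": 0,"tz": 0,"wx": 0,"wy": 0,"wz": 0}
    - {"gripper": 70,"tx": 0,"ty": 0,"tz": -10,"wx": 0,"wy": 0,"wz": 0}
    - {"gripper": 70,"tx": 0,"ty": 0,"tz": -30,"wx": 0,"wy": 0,"wz": 0}
    - {"gripper": 70,"tx": 0,"ty": 0,"tz": -40,"wx": 0,"wy": 0,"wz": 0}
    - {"gripper": 94,"tx": 0,"ty": -20,"tz": -30,"wx": 0,"wy": 0,"wz": 0}
    - {"gripper": 94,"tx": 0,"ty": -55,"tz": 0,"wx": 0,"wy": 0,"wz": 0}
    - {"gripper": 94,"tx": 0,"ty": -55,"tz": 0,"wx": 0,"wy": 0,"wz": 0}
    - {"gripper": 94,"tx": 0,"ty": -55,"tz": 0,"wx": 0,"wy": 0,"wz": 0}
    - {"gripper": 94,"tx": 0,"ty": -55,"tz": 0,"wx": 0,"wy": 0,"wz": 0}
    - {"gripper": 94,"tx": 0,"ty": -55,"tz": 0,"wx": 0,"wy": 0,"wz": 0}

```text
time_s: 12.05
ee_pos: [0.4723, -0.1012, 0.1593]
orientation: [0.016, 3.14, -0.0]
force: [0.6, 0.2, -0.6]
finger_gap: 0.0943
```

```bash
python3 - <<'E'
from h import *
from plant import vision
c=vision.read_camera("scene"); pickle.dump(c,open("scene4.pkl","wb")); crop(c,150,110,420,270,2.9,"pics/scene4.png")
P=cloud(c)*1000
for nm,xc,yc in(("inbox",475,195),("bar2",494,-360)):
    m=(abs(P[...,0]-xc)<90)&(abs(P[...,1]-yc)<60)&(P[...,2]>60)&(P[...,2]<90)
    print(nm,m.sum(),cv2.minAreaRect(P[m][:,:2].astype(np.float32)),np.median(P[m][:,2]))
E
python3 plan.py 494 -360 130 89.1
```

```text
inbox 345 ((476.0220031738281, 195.37562561035156), (39.41525650024414, 144.52777099609375), 88.7491226196289) 75.85046432705528
bar2 275 ((494.1341552734375, -361.8572998046875), (27.881790161132812, 139.63438415527344), 88.95733642578125) 71.32948279874358
t 12.1 p [ 472.8 -108.3  159.3] yawy 89.2 q [-0.36  0.17  1.77 -0.01  1.2  -1.92] F [ 0.7 -4.5  0.1] gap 93.8
turn w [-0.4  0.1  0.1] | shift now-axes [ -24.5 -251.1   31.2] | shift after-turn axes [ -25.1 -251.3   29.3]
```

View pics/scene4.png

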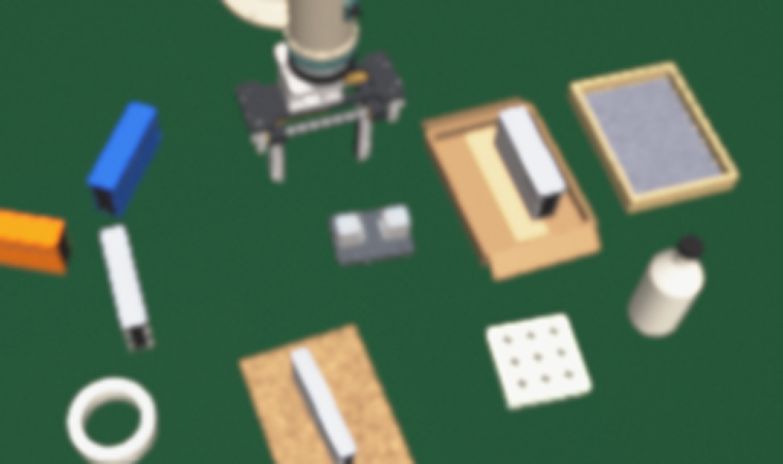

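The carton holds the 36 mm bar upright at crop (530,160). Next is the felt bar at crop (127,285), which stands at (494,-361).

servo_tool:
  series:
    - {"gripper": 94,"tx": -5,"ty": -50,"tz": 6,"wx": 0,"wy": 0,"wz": 0}
    - {"gripper": 94,"tx": -5,"ty": -50,"tz": 6,"wx": 0,"wy": 0,"wz": 0}
    - {"gripper": 94,"tx": -5,"ty": -50,"tz": 6,"wx": 0,"wy": 0,"wz": 0}
    - {"gripper": 94,"tx": -5,"ty": -50,"tz": 6,"wx": 0,"wy": 0,"wz": 0}
    - {"gripper": 94,"tx": -5,"ty": -45,"tz": 6,"wx": 0,"wy": 0,"wz": 0}
    - {"gripper": 94,"tx": 0,"ty": 0,"tz": 0,"wx": 0,"wy": 0,"wz": 0}
    - {"gripper": 94,"tx": 0,"ty": 0,"tz": 0,"wx": 0,"wy": 0,"wz": 0}

```text
time_s: 12.98
ee_pos: [0.4945, -0.344, 0.1285]
orientation: [-0.017, -3.141, -0.002]
force: [0.4, 0.0, -0.6]
finger_gap: 0.0938
```

```bash
python3 plan.py 494 -361 41 89.0
```

```text
t 12.97 p [ 494.5 -344.   128.5] yawy 89.4 q [-0.72  0.37  1.57  0.    1.21 -2.28] F [ 0.4  0.  -0.6] gap 93.8
turn w [ 0.1 -0.   0.4] | shift now-axes [  0.3 -17.2  87.5] | shift after-turn axes [  0.2 -17.   87.5]
```

servo_tool:
  series:
    - {"gripper": 94,"tx": 0,"ty": -16,"tz": 5,"wx": 0,"wy": 0,"wz": 0}
    - {"gripper": 94,"tx": 0,"ty": 0,"tz": 25,"wx": 0,"wy": 0,"wz": 0}
    - {"gripper": 94,"tx": 0,"ty": 0,"tz": 30,"wx": 0,"wy": 0,"wz": 0}
    - {"gripper": 94,"tx": 0,"ty": 0,"tz": 20,"wx": 0,"wy": 0,"wz": 0}
    - {"gripper": 94,"tx": 0,"ty": 0,"tz": 6,"wx": 0,"wy": 0,"wz": 0}
    - {"gripper": 10,"tx": 0,"ty": 0,"tz": 0,"wx": 0,"wy": 0,"wz": 0}
    - {"gripper": 10,"tx": 0,"ty": 0,"tz": 0,"wx": 0,"wy": 0,"wz": 0}
    - {"gripper": 10,"tx": 0,"ty": 0,"tz": 0,"wx": 0,"wy": 0,"wz": 0}
    - {"gripper": 10,"tx": 0,"ty": 0,"tz": 0,"wx": 0,"wy": 0,"wz": 0}
    - {"gripper": 10,"tx": 0,"ty": 0,"tz": 0,"wx": 0,"wy": 0,"wz": 0}
    - {"gripper": 10,"tx": 0,"ty": 0,"tz": 0,"wx": 0,"wy": 0,"wz": 0}
    - {"gripper": 10,"tx": 0,"ty": 0,"tz": 0,"wx": 0,"wy": 0,"wz": 0}
  newtons: 35

```text
time_s: 14.48
ee_pos: [0.4945, -0.3608, 0.0424]
orientation: [0.016, 3.141, -0.0]
force: [0.1, 0.4, -1.9]
finger_gap: 0.0277
```

servo_tool:
  series:
    - {"gripper": 10,"tx": 0,"ty": 0,"tz": -10,"wx": 0,"wy": 0,"wz": 0}
    - {"gripper": 10,"tx": 0,"ty": 0,"tz": -25,"wx": 0,"wy": 0,"wz": 0}
    - {"gripper": 10,"tx": 0,"ty": 0,"tz": -30,"wx": 0,"wy": 0,"wz": 0}
    - {"gripper": 10,"tx": 0,"ty": 0,"tz": -20,"wx": 0,"wy": 0,"wz": 7}
    - {"gripper": 10,"tx": 5,"ty": 30,"tz": 0,"wx": 0,"wy": 0,"wz": 0}
    - {"gripper": 10,"tx": 6,"ty": 45,"tz": 0,"wx": 0,"wy": 0,"wz": 0}
    - {"gripper": 10,"tx": 6,"ty": 50,"tz": 0,"wx": 0,"wy": 0,"wz": 0}
    - {"gripper": 10,"tx": 6,"ty": 50,"tz": 0,"wx": 0,"wy": 0,"wz": 0}
    - {"gripper": 10,"tx": 6,"ty": 50,"tz": 0,"wx": 0,"wy": 0,"wz": 0}
    - {"gripper": 10,"tx": 6,"ty": 50,"tz": 0,"wx": 0,"wy": 0,"wz": 0}
    - {"gripper": 10,"tx": 4,"ty": 35,"tz": 0,"wx": 0,"wy": 0,"wz": 0}
    - {"gripper": 10,"tx": 0,"ty": 10,"tz": 0,"wx": 0,"wy": 0,"wz": 0}

```text
time_s: 15.98
ee_pos: [0.4976, -0.0365, 0.1277]
orientation: [-0.204, -3.135, -0.001]
force: [0.3, -0.6, -3.2]
finger_gap: 0.028
```

```bash
python3 plan.py 498 -35.2 90 82.4
```

```text
t 15.97 p [497.6 -36.5 127.7] yawy 82.6 q [-0.21  0.22  1.79  0.    1.13 -1.65] F [ 0.3 -0.6 -3.2] gap 28.0
turn w [ 0.  -0.   0.2] | shift now-axes [-0.3  1.3 37.7] | shift after-turn axes [-0.3  1.3 37.7]
```

servo_tool:
  series:
    - {"gripper": 10,"tx": 0,"ty": 0,"tz": 10,"wx": 0,"wy": 0,"wz": 0}
    - {"gripper": 10,"tx": 0,"ty": 0,"tz": 15,"wx": 0,"wy": 0,"wz": 0}
    - {"gripper": 10,"tx": 0,"ty": 0,"tz": 8,"wx": 0,"wy": 0,"wz": 0}
    - {"gripper": 10,"tx": 0,"ty": 0,"tz": 3,"wx": 0,"wy": 0,"wz": 0}
    - {"gripper": 10,"tx": 0,"ty": 0,"tz": 0,"wx": 0,"wy": 0,"wz": 0}

```text
time_s: 16.6
ee_pos: [0.4981, -0.0388, 0.0911]
orientation: [-0.209, -3.134, -0.0]
force: [-0.4, -0.8, -3.6]
finger_gap: 0.0281
```

```bash
python3 snap.py 5 scene; python3 held.py 5 120 498 -35.2; python3 plan.py 498 -35.2 68 82.4
```

```text
20 17 Y [-16.2  -3.    9.5] Z 120.7
30 20 Y [-18.   -5.9   8.9] Z 120.6
40 20 Y [-18.1  -5.8   7.9] Z 121.7
50 21 Y [-17.6  -4.1   8.8] Z 120.5
60 21 Y [-17.7  -6.7   6.6] Z 119.8
70 1 Y [5.9 5.9 5.9] Z 123.0
t 16.65 p [498.4 -38.7  91.5] yawy 82.4 q [-0.22  0.26  1.84  0.    1.04 -1.65] F [ 0.5  0.  -3.4] gap 28.0
turn w [ 0.  0. -0.] | shift now-axes [ 0.9  3.4 23.5] | shift after-turn axes [ 0.8  3.4 23.5]
```

View pics/scene5.png

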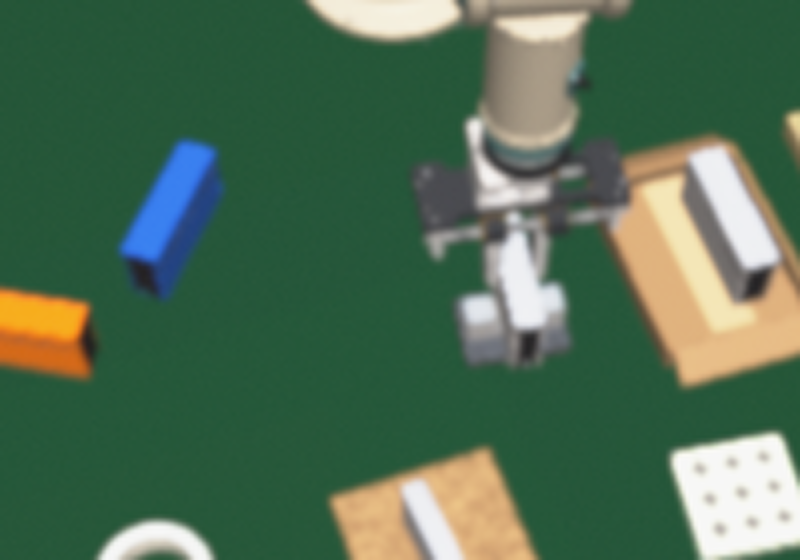

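Tool overshot to 3.5 mm off-slot; correct this and lower.

servo_tool:
  series:
    - {"gripper": 10,"tx": 1,"ty": 3.5,"tz": 0,"wx": 0,"wy": 0,"wz": 0}
    - {"gripper": 10,"tx": 0,"ty": 0,"tz": 0,"wx": 0,"wy": 0,"wz": 0}
    - {"gripper": 10,"tx": 0,"ty": 0,"tz": 3,"wx": 0,"wy": 0,"wz": 0}
    - {"gripper": 10,"tx": 0,"ty": 0,"tz": 3,"wx": 0,"wy": 0,"wz": 0}
    - {"gripper": 10,"tx": 0,"ty": 0,"tz": 3,"wx": 0,"wy": 0,"wz": 0}
    - {"gripper": 10,"tx": 0,"ty": 0,"tz": 0,"wx": 0,"wy": 0,"wz": 0}

```text
time_s: 17.4
ee_pos: [0.4973, -0.0347, 0.0821]
orientation: [-0.208, -3.134, -0.0]
force: [-0.0, 0.0, -2.7]
finger_gap: 0.0279
```

servo_tool:
  series:
    - {"gripper": 10,"tx": 0,"ty": 0,"tz": 2,"wx": 0,"wy": 0,"wz": 0}
    - {"gripper": 10,"tx": 0,"ty": 0,"tz": 2,"wx": 0,"wy": 0,"wz": 0}
    - {"gripper": 10,"tx": 0,"ty": 0,"tz": 2,"wx": 0,"wy": 0,"wz": 0}
    - {"gripper": 10,"tx": 0,"ty": 0,"tz": 2,"wx": 0,"wy": 0,"wz": 0}
    - {"gripper": 10,"tx": 0,"ty": 0,"tz": 0,"wx": 0,"wy": 0,"wz": 0}

```text
time_s: 18.02
ee_pos: [0.4975, -0.0347, 0.0742]
orientation: [-0.208, -3.134, -0.0]
force: [-0.1, -0.3, -2.0]
finger_gap: 0.0281
```

servo_tool:
  series:
    - {"gripper": 10,"tx": 0,"ty": 0,"tz": 2,"wx": 0,"wy": 0,"wz": 0}
    - {"gripper": 10,"tx": 0,"ty": 0,"tz": 2,"wx": 0,"wy": 0,"wz": 0}
    - {"gripper": 10,"tx": 0,"ty": 0,"tz": 1.5,"wx": 0,"wy": 0,"wz": 0}
    - {"gripper": 10,"tx": 0,"ty": 0,"tz": 1,"wx": 0,"wy": 0,"wz": 0}
    - {"gripper": 10,"tx": 0,"ty": 0,"tz": 0,"wx": 0,"wy": 0,"wz": 0}

```text
time_s: 18.65
ee_pos: [0.4976, -0.0348, 0.0683]
orientation: [0.208, 3.135, 0.0]
force: [-0.5, -0.1, 1.4]
finger_gap: 0.0274
```

servo_tool:
  series:
    - {"gripper": 10,"tx": 0,"ty": 0,"tz": 1,"wx": 0,"wy": 0,"wz": 0}
    - {"gripper": 10,"tx": 0,"ty": 0,"tz": 0.5,"wx": 0,"wy": 0,"wz": 0}
    - {"gripper": 10,"tx": 0,"ty": 0,"tz": 0,"wx": 0,"wy": 0,"wz": 0}

```text
time_s: 19.02
ee_pos: [0.4978, -0.0348, 0.0682]
orientation: [0.208, 3.134, -0.0]
force: [-4.3, 0.6, 12.6]
finger_gap: 0.0283
```

```bash
python3 snap.py 6 scene; python3 held.py 6 96 498 -35.2; python3 plan.py 463 396 140 87.6
```

```text
20 20 Y [-13.5   0.9  12.3] Z 96.8
30 17 Y [-14.2  -2.5  12.4] Z 96.3
40 21 Y [-12.8  -0.7  12.9] Z 97.9
50 18 Y [-14.1  -1.7  10.6] Z 97.4
60 20 Y [-12.7  -0.2  13.3] Z 96.9
t 19.07 p [497.7 -34.8  68.2] yawy 82.4 q [-0.21  0.28  1.87 -0.    0.98 -1.65] F [-3.7 -0.7 10.9] gap 27.4
turn w [-0.   0.  -5.2] | shift now-axes [ 91.4 422.5 -72. ] | shift after-turn axes [ 52.8 429.  -71.8]
```

View pics/scene6.png

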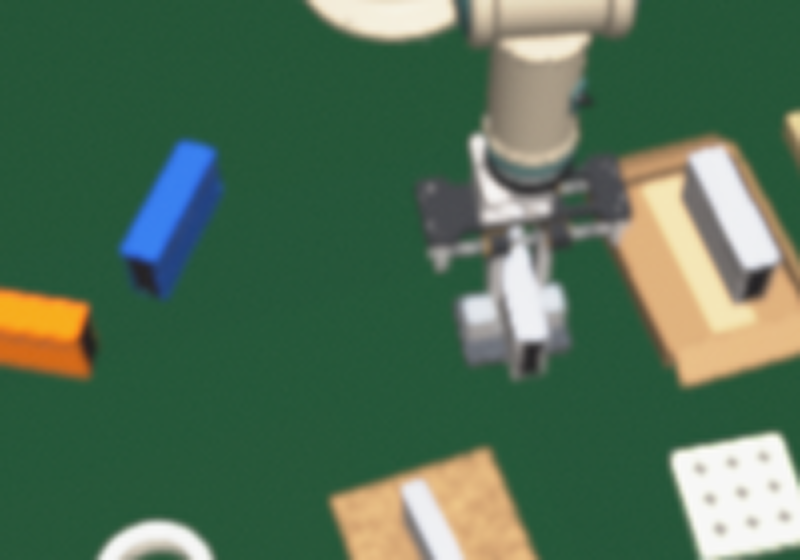

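It stopped at underside about 26 mm (TCP 68.2 minus 42.4, bar top about 96), on the step, with 12 N and no further travel. It is good and goes to the tray. Lift it high over the carton bar and carry it across.

servo_tool:
  series:
    - {"gripper": 10,"tx": 0,"ty": 0,"tz": -8,"wx": 0,"wy": 0,"wz": 0}
    - {"gripper": 10,"tx": 0,"ty": 0,"tz": -25,"wx": 0,"wy": 0,"wz": 0}
    - {"gripper": 10,"tx": 0,"ty": 0,"tz": -35,"wx": 0,"wy": 0,"wz": 0}
    - {"gripper": 10,"tx": 0,"ty": 0,"tz": -35,"wx": 0,"wy": 0,"wz": -5}
    - {"gripper": 10,"tx": 6,"ty": 30,"tz": 0,"wx": 0,"wy": 0,"wz": 0}
    - {"gripper": 10,"tx": 6,"ty": 50,"tz": 0,"wx": 0,"wy": 0,"wz": 0}
    - {"gripper": 10,"tx": 6,"ty": 50,"tz": 0,"wx": 0,"wy": 0,"wz": 0}
    - {"gripper": 10,"tx": 6,"ty": 50,"tz": 0,"wx": 0,"wy": 0,"wz": 0}
    - {"gripper": 10,"tx": 6,"ty": 50,"tz": 0,"wx": 0,"wy": 0,"wz": 0}
    - {"gripper": 10,"tx": 6,"ty": 50,"tz": 0,"wx": 0,"wy": 0,"wz": 0}
    - {"gripper": 10,"tx": 6,"ty": 50,"tz": 0,"wx": 0,"wy": 0,"wz": 0}
    - {"gripper": 10,"tx": 6,"ty": 50,"tz": 0,"wx": 0,"wy": 0,"wz": 0}

```text
time_s: 20.58
ee_pos: [0.4667, 0.3487, 0.1691]
orientation: [0.071, 3.141, -0.0]
force: [1.2, 0.7, -2.9]
finger_gap: 0.0278
```

servo_tool:
  series:
    - {"gripper": 10,"tx": 4,"ty": 35,"tz": 0,"wx": 0,"wy": 0,"wz": 0}
    - {"gripper": 10,"tx": 0,"ty": 10,"tz": 0,"wx": 0,"wy": 0,"wz": 0}
    - {"gripper": 10,"tx": 0,"ty": 0,"tz": 0,"wx": 0,"wy": 0,"wz": 0}

```text
time_s: 20.95
ee_pos: [0.4649, 0.392, 0.1689]
orientation: [-0.07, -3.14, 0.002]
force: [-0.4, -0.4, -3.2]
finger_gap: 0.0284
```

```bash
python3 plan.py 463 396 50 87.6
```

```text
t 20.95 p [464.9 392.  168.9] yawy 87.5 q [ 0.59  0.35  1.49 -0.    1.3  -0.94] F [-0.4 -0.4 -3.2] gap 28.4
turn w [-0.1 -0.  -0.1] | shift now-axes [  2.    4.1 118.9] | shift after-turn axes [  2.1   3.9 118.9]
```

servo_tool:
  series:
    - {"gripper": 10,"tx": 2,"ty": 4,"tz": 20,"wx": 0,"wy": 0,"wz": 0}
    - {"gripper": 10,"tx": 0,"ty": 0,"tz": 30,"wx": 0,"wy": 0,"wz": 0}
    - {"gripper": 10,"tx": 0,"ty": 0,"tz": 30,"wx": 0,"wy": 0,"wz": 0}
    - {"gripper": 10,"tx": 0,"ty": 0,"tz": 20,"wx": 0,"wy": 0,"wz": 0}
    - {"gripper": 10,"tx": 0,"ty": 0,"tz": 12,"wx": 0,"wy": 0,"wz": 0}
    - {"gripper": 10,"tx": 0,"ty": 0,"tz": 3,"wx": 0,"wy": 0,"wz": 0}
    - {"gripper": 10,"tx": 0,"ty": 0,"tz": 2,"wx": 0,"wy": 0,"wz": 0}
    - {"gripper": 10,"tx": 0,"ty": 0,"tz": 0,"wx": 0,"wy": 0,"wz": 0}

```text
time_s: 21.95
ee_pos: [0.4637, 0.3964, 0.0532]
orientation: [0.071, 3.14, 0.001]
force: [-0.8, 0.1, -2.1]
finger_gap: 0.028
```

servo_tool:
  series:
    - {"gripper": 10,"tx": 0,"ty": 0,"tz": 1.5,"wx": 0,"wy": 0,"wz": 0}
    - {"gripper": 10,"tx": 0,"ty": 0,"tz": 1.5,"wx": 0,"wy": 0,"wz": 0}
    - {"gripper": 10,"tx": 0,"ty": 0,"tz": 1,"wx": 0,"wy": 0,"wz": 0}
    - {"gripper": 10,"tx": 0,"ty": 0,"tz": 0,"wx": 0,"wy": 0,"wz": 0}

```text
time_s: 22.45
ee_pos: [0.4631, 0.3963, 0.0484]
orientation: [-0.071, -3.141, -0.0]
force: [-0.3, 0.9, -2.6]
finger_gap: 0.0279
```

servo_tool:
  series:
    - {"gripper": 10,"tx": 0,"ty": 0,"tz": 1,"wx": 0,"wy": 0,"wz": 0}
    - {"gripper": 10,"tx": 0,"ty": 0,"tz": 0,"wx": 0,"wy": 0,"wz": 0}

```text
time_s: 22.7
ee_pos: [0.4632, 0.3963, 0.0484]
orientation: [0.071, 3.14, 0.001]
force: [-1.8, -1.4, 5.2]
finger_gap: 0.028
```

Floor contact. Open, retreat, and back away.

servo_tool:
  series:
    - {"gripper": 70,"tx": 0,"ty": 0,"tz": 0,"wx": 0,"wy": 0,"wz": 0}
    - {"gripper": 70,"tx": 0,"ty": 0,"tz": 0,"wx": 0,"wy": 0,"wz": 0}
    - {"gripper": 70,"tx": 0,"ty": 0,"tz": 0,"wx": 0,"wy": 0,"wz": 0}
    - {"gripper": 70,"tx": 0,"ty": 0,"tz": -10,"wx": 0,"wy": 0,"wz": 0}
    - {"gripper": 70,"tx": 0,"ty": 0,"tz": -30,"wx": 0,"wy": 0,"wz": 0}
    - {"gripper": 70,"tx": 0,"ty": 0,"tz": -50,"wx": 0,"wy": 0,"wz": 0}
    - {"gripper": 70,"tx": 0,"ty": 0,"tz": -50,"wx": 0,"wy": 0,"wz": 0}
    - {"gripper": 70,"tx": 50,"ty": 20,"tz": -10,"wx": 0,"wy": 0,"wz": 0}
    - {"gripper": 70,"tx": 50,"ty": 20,"tz": 0,"wx": 0,"wy": 0,"wz": 0}
    - {"gripper": 70,"tx": 50,"ty": 20,"tz": 0,"wx": 0,"wy": 0,"wz": 0}
    - {"gripper": 70,"tx": 50,"ty": 20,"tz": 0,"wx": 0,"wy": 0,"wz": 0}
    - {"gripper": 70,"tx": 0,"ty": 0,"tz": 0,"wx": 0,"wy": 0,"wz": 0}

```text
time_s: 24.2
ee_pos: [0.2638, 0.4864, 0.1984]
orientation: [-0.064, -3.14, -0.002]
force: [0.1, -0.7, 0.6]
finger_gap: 0.0698
```

```bash
python3 - <<'E'
from h import *
from plant import vision,arm
for n in("scene","top"):
    c=vision.read_camera(n); pickle.dump(c,open(n+"7.pkl","wb"))
    crop(c,*((150,110,420,290) if n=="scene" else (80,110,340,270)),2.9,f"pics/{n}7.png")
    P=cloud(c)*1000
    for nm,xc,yc,lo in(("carton bar",475,195,50),("tray bar",463,396,50),("pad bar",727,-178,50),("tiles",736,98,15),("tape",658,-417,15),("bottle",717,271,140)):
        m=(abs(P[...,0]-xc)<90)&(abs(P[...,1]-yc)<60)&(P[...,2]>lo)&(P[...,2]<lo+40)
        r=cv2.minAreaRect(P[m][:,:2].astype(np.float32)); print(n,nm,np.round(r[0]),np.round(r[1]),round(r[2],1),np.median(P[m][:,2]).round(1))
s=arm.sense(); print(s["time_s"],s["ee_pos"],s["force"])
E
```

```text
scene carton bar [475. 195.] [ 38. 144.] 89.0 75.2
scene tray bar [461. 396.] [ 33. 145.] 86.4 75.4
scene pad bar [ 727. -179.] [141.  21.] 6.2 70.3
scene tiles [735.  99.] [105. 104.] 83.9 25.2
scene tape [ 657. -418.] [ 98. 100.] 84.3 29.2
scene bottle [717. 271.] [24. 25.] 80.5 168.7
top carton bar [474. 194.] [140.  38.] 1.1 74.7
top tray bar [462. 396.] [ 33. 140.] 87.2 74.8
top pad bar [ 728. -177.] [140.  20.] 6.5 70.6
top tiles [736. 100.] [105. 103.] 84.4 24.4
top tape [ 657. -418.] [ 97. 101.] 11.2 30.6
top bottle [718. 271.] [28. 28.] 21.1 168.4
24.3 [0.26709558 0.48540526 0.19813798] [0.30254999 0.16797366 0.26172327]
```

View pics/scene7.png

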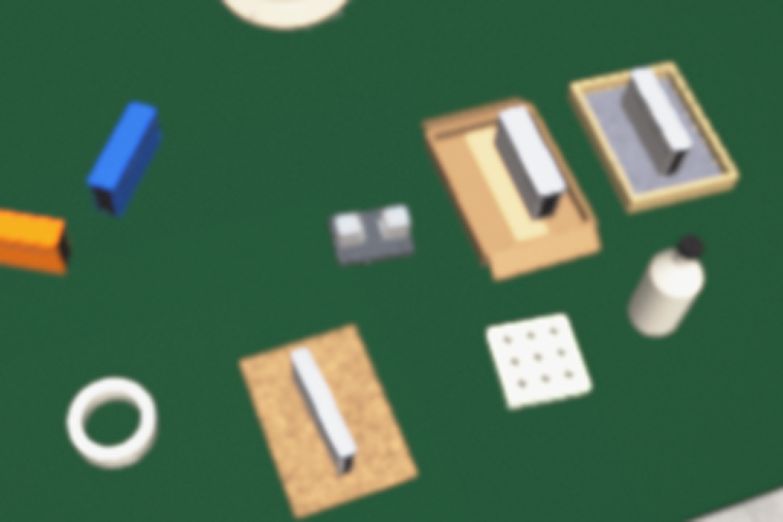

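View pics/top7.png

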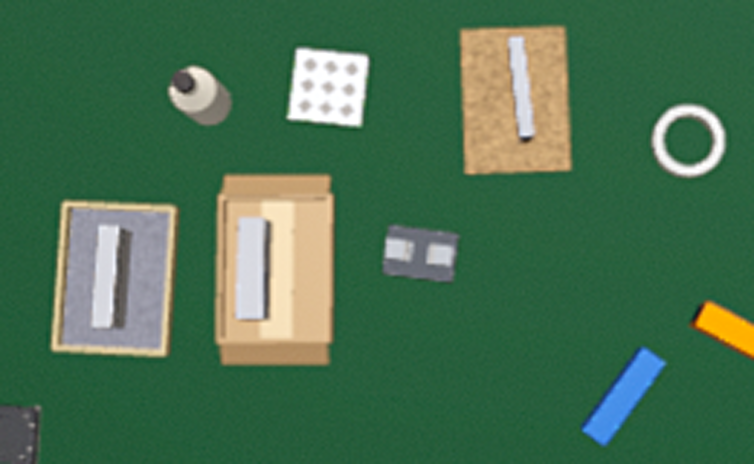

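In the top crop the good bar stands upright in the tray at (107,275) and the reject stands in the carton at (252,268). Everything else is where it was, so I'm handing in.

```bash
python3 -c "
from plant import arm
print(arm.close_job())"
```

```text
the job is handed in; nothing more can be done
None
```

Both felt bars were gauged one at a time and put away, and the job was handed in at about 24 s of the 61 s allowed.

- **First bar, near the gauge:** it stopped on the lead-in with its underside at about 42 mm and would not go further at 19 N. That makes it the 36 mm bar, a reject, so it stands in the carton at about (475, 195) mm.
- **Second bar, further right:** it entered the wide part and stopped on the step with its underside at about 26 mm, held at about 12 N. That makes it the 28 mm bar, which is good, so it stands on edge in the tray at about (462, 396) mm.

The final pictures from both cameras show both bars upright inside their containers. The bar on the cork pad, the tiles, the bottle and the tape measured within about 2 mm of where they started. The gripper was clear of everything, and none of the checks failed.

While lowering the second bar, the tool had overshot the slot centre by about 3.5 mm. I corrected that before the bar reached the gauge's rim.

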